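Find the tripped relay by its snap and switch it back on

ROBOT

A 7-joint arm with a two-finger parallel gripper is mounted at the origin on the work surface. World frame = base frame: x ahead of the robot, y to its left, z up, the work surface at z = 0. Lengths are in mm, angles in rad, forces in N, time in s.
With the tool pointing down it reaches from about 350 to 900 mm from the base axis. Payload 7.2 kg.
Tool frame: the origin (TCP) lies midway between the tips of the shut fingers; the grasp point (between the pads) lies 19 mm behind it; z points along the fingers, y is the line along which they close (so a half turn about z gives the same grasp; the last joint's range is limited). The gripper opens to 88 mm and grips with 3 to 60 N. Pads are 20 mm wide; open, the fingers measure 115 mm over their backs; the gripper's body (75 mm by 178 mm) begins 61 mm behind the grasp point.
Start: joints at [1.072, 0.411, -0.013, 1.596, 0.006, 1.134, -0.082], TCP at [260.988, -567.904, 222.653] pointing down, gripper open.
Joint ranges: [-2.95, 2.95], [-0.29, 1.99], [-1.47, 1.44], [0.14, 2.54], [-1.03, 4.17], [0.13, 1.85], [-2.86, 2.86]. Speed limits (rad/s): [2.39, 2.39, 3.01, 3.01, 3.14, 3.14, 3.14].

INTERFACE

Orientations are given as [roll, pitch, yaw] about the fixed x, y, z axes, in that order (R = Rz(yaw) Ry(pitch) Rx(roll)).
In Python, from bench import read_state, snapshot, finish_job gives the robot as it stands.
- The arm moves only by the tool arm_command, never from a script. Its argument "rows" is a list of rows, each an object of numbers: "tx", "ty", "tz": the shift along the tool's x, y, z in mm; "ax", "ay", "az": the turn, a rotation vector about the tool's x, y, z in rad; "hand": the opening, from -1 (shut) to 1 (fully open). A call has 1 to 8 rows; each row is the pose to reach, as a shift and turn from the pose commanded when the call began, along the tool's axes at that moment; what a row does not reach only later rows make up. A row lasts 1/12 s, in which the tool goes at most 41.7 mm and 7.16 degrees, less where a joint would pass 70% of its speed; a pose out of reach is approached as far as the arm can. A call with a gripper value outside its range is refused whole. The fingers move at their own pace and stop on an object; "force" is the grip in N (left out, the last holds). Time passes only in rows, so rows that repeat a pose let the fingers close. It gives the time, the measured TCP pose, the force, the opening and the grip force at its end, in the units of the state.
- read_state(): the state, without advancing time (a new reading comes with each control period).
- snapshot(name): name is "scene" or "top" or "wrist"; returns a dict with "pixels" (384x512x3 uint8, red, green, blue), "camera_matrix" (3x3 intrinsics, pixels), "D" ([k1, k2, p1, p2, k3] as OpenCV has them; the pictures are not rectified), "eye" and "attitude" of the camera in the world. Camera axes: x right, y down, z forward; pixel columns grow to the right and rows downward; lengths in mm; the calibration is good to about 2 mm. A picture is of the moment at which its call begins. There is no depth.
- finish_job(): hands the job in; it is judged then, once.
The state is a dict: "t": time; "joint_positions": joint angles; "joint_velocities": joint speeds; "joint_torque": joint torques, N m; "eef_pos": TCP position; "tcp_rot": TCP orientation; "ft_force": force on the tool from outside, world axes, zero at the start; "torque": the same for the moment, N m; "grip_width": finger opening in mm; "grasp_force": force on a finger pad.
Only numpy, scipy, OpenCV 4.12 (cv2) and the standard library are available. Lean on these libraries where they do the work, as an engineer would, in place of code of your own. Each camera call takes 0.05 s, during which the arm holds its last target. There are 200 camera calls.

TASK

One of the three look-alike relays on the mixer's control tray has tripped: press their reset buttons slowly (a few centimetres a second at the very most) and gently (never over 20 N), until you feel one snap through partway down; the others stay soft all the way. Let that button go, then throw the same relay's lever fully over, away from the robot side, and leave the other two levers off. Do not disturb the other things around.

Things in the scene. Friction and masses are not known exactly. Their poses are not given: they have to be found in the camera images.
- panel: Low grey control tray, 210 (x) x 420 (y) x 30 mm, fixed; origin at the centre of its underside, x away from the robot, y left, z up. On it stand three look-alike grey relays in a row along y (each 170 x 64 mm, top about 74 mm above the table, 85 mm apart), each with a reset button at the robot-side end and a lever at the far end. Which one has tripped changes from run to run.
- left_button (a point): Nominal centre of the top of the left (+y) relay's reset button: black round cap, 22 mm across, 14 mm proud of a steel collar, pressed straight down. Fixed in the panel's axes. The relays are shimmed by hand: the true top is up to 4 mm higher or lower than this point, so find it by touch. Travel 8.5 mm to a hard stop; springs back up.
- left_lever (a point): Nominal centre of the 20 mm ball of the left (+y) relay's lever when off; true height up to 4 mm off, and it may start up to 6 mm further along panel x. Stays fixed in the panel's axes, does not follow the lever. Pivot 29 mm further along x and 53 mm lower. When on, the ball is 58 mm further along x, same height. Rod 10 mm thick; takes about 1.5 N; stays where left; hard end stops.
- middle_button (a point): Nominal centre of the top of the middle relay's reset button: black round cap, 22 mm across, 14 mm proud of a steel collar, pressed straight down. Fixed in the panel's axes. The relays are shimmed by hand: the true top is up to 4 mm higher or lower than this point, so find it by touch. Travel 8.5 mm to a hard stop; springs back up. Feel: see right_button.
- middle_lever (a point): Nominal centre of the 20 mm ball of the middle relay's lever when off; true height up to 4 mm off, and it may start up to 6 mm further along panel x. Stays fixed in the panel's axes, does not follow the lever. Pivot 29 mm further along x and 53 mm lower. When on, the ball is 58 mm further along x, same height. Rod 10 mm thick; takes about 1.5 N; stays where left; hard end stops.
- right_button (a point): As left_button, for the right (-y) relay. Feel, all buttons: the tripped relay's gives at 2.5 N, rises to a peak of about 8 N 2.4 mm down, then the force snaps down to about 1.5 N at 7 mm. The other two stay soft: an even rise from 2.5 N to only 4.6 or 5.5 N at the stop (8.5 mm), with no drop.
- right_lever (a point): Nominal centre of the 20 mm ball of the right (-y) relay's lever when off; true height up to 4 mm off, and it may start up to 6 mm further along panel x. Stays fixed in the panel's axes, does not follow the lever. Pivot 29 mm further along x and 53 mm lower. When on, the ball is 58 mm further along x, same height. Rod 10 mm thick; takes about 1.5 N; stays where left; hard end stops.
- reset_contact (a joint): Contact moved by the tripped relay's button, inside the housing, invisible, 0 to 0.34 mm: far too small to read through the measuring noise; it serves only to judge the result. It runs at 1/25 of the button: 0.152 mm when the button is 3.8 mm down, past its snap.
- feed_contact (a joint): Contact moved by the tripped relay's lever, inside the housing, invisible, 0 to 0.34 mm: far too small to read through the measuring noise; it serves only to judge the result. 0.3 mm at lever fully on.
- idle_contact_1 (a joint): Contact moved by the lever of one of the two other relays, inside the housing, invisible, 0 to 0.34 mm: far too small to read through the measuring noise; it serves only to judge the result.
- idle_contact_2 (a joint): Contact moved by the lever of the remaining relay, inside the housing, invisible, 0 to 0.34 mm: far too small to read through the measuring noise; it serves only to judge the result.
- soft_contact_1 (a joint): Contact moved by the button of one of the two soft relays, inside the housing, invisible, 0 to 0.34 mm: far too small to read through the measuring noise; it serves only to judge the result.
- soft_contact_2 (a joint): Contact moved by the button of the other soft relay, inside the housing, invisible, 0 to 0.34 mm: far too small to read through the measuring noise; it serves only to judge the result.
- plug: Bystander: small plaster cone plug, 40 mm across, 30 mm high, standing on the panel's left end; origin under its centre.
- brush: Bystander: flat brush, 160 mm long, 42 mm wide, 20 mm high, lying on the panel's right end; origin under its middle.
- mould_big: Bystander: eight-sided plaster mould with a black strap, 116 mm across, 120 mm high, left of the panel; origin under its centre.
- mould_small: Bystander: the same kind of mould, 90 mm across, 90 mm high, right of the panel; origin under its centre.
- figurine: Bystander: raw clay figurine, 64 mm across, 155 mm high, behind the panel; origin under its centre.
- bowl: Bystander: white bowl, 120 mm across, 50 mm high, behind the panel; origin under its centre.
- stick: Bystander: wooden modelling stick, 12 mm thick, 150 mm long, lying between robot and panel; origin under its middle.

How it is judged (in metres and radians):
On the way, in this order (a step that is already met when the one before it is completed fails the run):
1. the tripped relay's button is pressed past its snap while all levers are still off (value of joint reset_contact above 0.000152 m and value of joint each of feed_contact, idle_contact_1, idle_contact_2 below 6e-05 m), for 0.1 s.
2. the button is let up again, before the lever is thrown (value of joint reset_contact below 4e-05 m and value of joint feed_contact below 6e-05 m), for 0.1 s.
At the end, for the whole second after the job is handed in: the tripped relay's lever is over to on (at least 0.87 of its 1.0 rad), its button is up again, and the other two levers are still off (within 0.2 rad); the robot is clear (value of joint feed_contact above 0.00026 m and value of joint reset_contact below 4e-05 m and value of joint each of idle_contact_1, idle_contact_2 below 6e-05 m); the robot touches nothing.
It fails at once if something is pressed or pushed by the robot harder than 20 N (contact force between the arm and anything else above 20 N).
It fails at once if a button is stabbed down faster than 60 mm/s instead of pressed slowly (contacts run at 1/25 of the button) (velocity of joint any of reset_contact, soft_contact_1, soft_contact_2 above 0.0024 m/s).
It fails at once if the lever of a relay that has not tripped is thrown (value of joint any of idle_contact_1, idle_contact_2 above 0.00018 m).
It fails at once if a bystander is shifted by more than 20 mm (distance of any of plug, brush, mould_big, mould_small, figurine, bowl, stick from where it was at the start of the episode above 0.02 m).
It also fails if it takes over 69 s, if anything falls off the work surface, if the arm or the gripper's body presses on something with over 40 N, if the wrist force passes 120 N, or if a joint passes its speed limit or range.

## Working session

There is one attempt and no reset: what is moved stays moved. The work goes in short steps, Python scripts to look and compute and a tool call to move; the robot and the scene stay as the last step left them, time stands still between calls to the robot, and variables do not carry over. Pictures are saved under pics/ and viewed, at most 10 in all, crops included, and the job is handed in when it is done.

Besides the shell and the picture viewer there is one more tool, called after "Call:" in YAML: its name, and indented under it one key for each argument. arm_command: Moves the arm, as the interface text tells. Its arguments: {"type":"object","properties":{"rows":{"type":"array"},"force":{"type":"number"}},"required":["rows"]}

```bash
mkdir -p pics; ls; cat > h.py <<'E'
import cv2,numpy as np
from bench import read_state,snapshot,finish_job
def shot(n,f):
    s=snapshot(n); cv2.imwrite('pics/'+f+'.png',s['pixels'][:,:,::-1]); 
    import pickle; pickle.dump(s,open(f+'.pkl','wb')); return s
E
python3 - <<'E'
from h import *
for n in('top','scene'):
    s=shot(n,n+'0'); print(s['camera_matrix'],s['D'],s['eye'],s['attitude'])
st=read_state(); print(st)
E
```

```text
pics
[[459.37043855   0.         255.71944974]
 [  0.         459.37043855 189.48632889]
 [  0.           0.           1.        ]] [0.00997304 0.         0.         0.         0.        ] [ 451.45585622   32.21758795 1210.12744721] [-3.02601077 -0.01993517 -1.58191851]
[[413.80087687   0.         255.01124743]
 [  0.         413.80087687 186.04062958]
 [  0.           0.           1.        ]] [-0.10656842  0.          0.          0.          0.        ] [1423.60809152   46.18872592  716.7389543 ] [-2.17295194 -0.02007298  1.60320132]
{'t': 0.1, 'joint_positions': array([ 1.0718151 ,  0.41178369, -0.01271272,  1.59695226,  0.00561174,
        1.13428653, -0.08220727]), 'joint_velocities': array([ 0.00108954, -0.0028293 , -0.00162751, -0.0026002 , -0.00115391,
       -0.00062027,  0.00177556]), 'joint_torque': array([ 3.31523566e-03, -5.89096677e+01,  6.44438211e-01, -2.91710275e+01,
       -5.36737335e-02,  1.45038898e-02,  5.14514682e-05]), 'eef_pos': array([ 260.76364895, -567.51080359,  221.91904501]), 'tcp_rot': array([-3.14020275e+00,  1.08645072e-04,  4.30803816e-01]), 'ft_force': array([ 0.3320947 , -0.44889436,  1.00370657]), 'torque': array([-0.01488475,  0.02298021,  0.0215148 ]), 'grasp_force': 0.0, 'grip_width': 87.75100604800603}
```

```bash
python3 - <<'E'
import cv2
a=cv2.imread('pics/top0.png'); cv2.imwrite('pics/top0b.png',cv2.resize(a,(800,600)))
E
```

```text
(no output)
```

View pics/top0b.png

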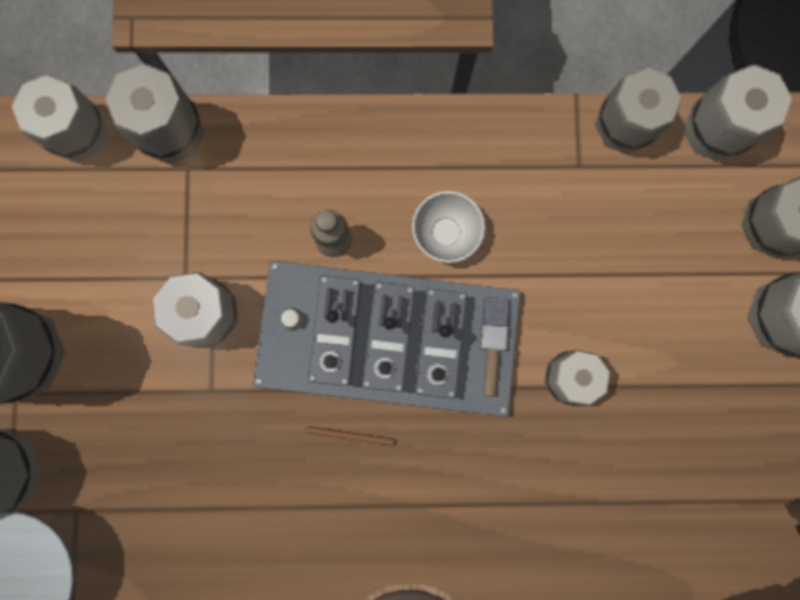

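View pics/scene0.png

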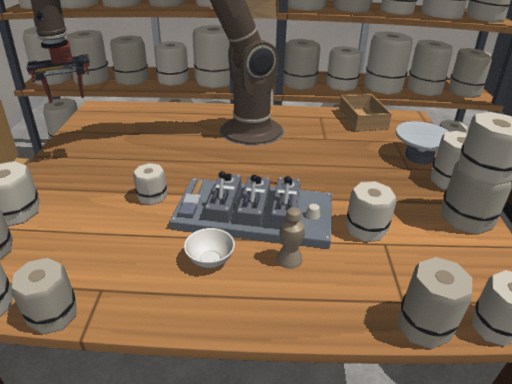

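The top view shows the tray corners at about (274,263), (521,291), (511,415), (256,384), in 800-px coordinates. The buttons are at (330,361), (385,368), (438,374) and the lever balls at (332,315), (390,322), (446,330).

```bash
cat >> h.py <<'E'
from scipy.spatial.transform import Rotation as R
def ray(s,uv,z):
    uv=np.array(uv,float).reshape(-1,1,2)
    n=cv2.undistortPoints(uv,s['camera_matrix'],s['D'])[:,0]
    d=np.c_[n,np.ones(len(n))]@R.from_euler('xyz',s['attitude']).as_matrix().T
    e=np.array(s['eye']); return e+d*((z-e[2])/d[:,2])[:,None]
E
python3 - <<'E'
from h import *
import pickle
s=pickle.load(open('top0.pkl','rb'))
k=512/800
c=ray(s,np.array([(274,263),(521,291),(511,415),(256,384)])*k,30)
print(c.round(),np.linalg.norm(np.roll(c,-1,0)-c,axis=1),c.mean(0))
d=c[1]-c[0];d2=c[2]-c[3];d=d+d2
yaw=np.arctan2(d[1],d[0])+np.pi/2;print('yaw',yaw)
print(ray(s,np.array([(330,361),(385,368),(438,374)])*k,92).round(1))
print(ray(s,np.array([(332,315),(390,322),(446,330)])*k,122).round(1))
E
python3 - <<'E'
import cv2
a=cv2.imread('pics/top0.png')[155:275,155:345]; cv2.imwrite('pics/topc.png',cv2.resize(a,None,fx=4.2,fy=4.2,interpolation=cv2.INTER_CUBIC))
E
```

```text
[[ 645.  215.   30.]
 [ 595. -195.   30.]
 [ 392. -172.   30.]
 [ 446.  242.   30.]] [412.65376716 204.52026961 417.86617072 200.68211684] [519.57707992  22.47441154  30.        ]
yaw -0.12689118434525581
[[480.7 117.4  92. ]
 [469.   32.3  92. ]
 [458.9 -49.8  92. ]]
[[549.5 112.1 122. ]
 [538.   24.1 122. ]
 [525.  -60.9 122. ]]
```

View pics/topc.png

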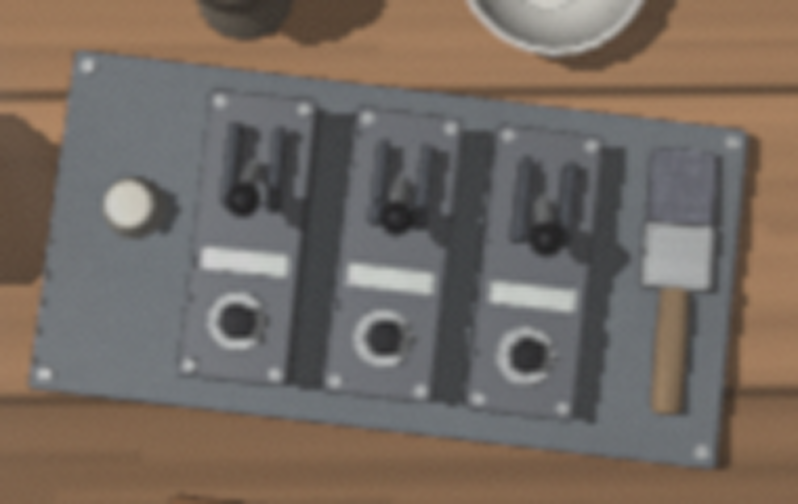

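```bash
cat >> h.py <<'E'
def togo(p,yaw):
    st=read_state(); M=R.from_euler('xyz',st['tcp_rot']); T=R.from_euler('xyz',[np.pi,0,yaw])
    print('tool shift',M.inv().apply(np.array(p)-st['eef_pos']).round(1),'turn',(M.inv()*T).as_rotvec().round(3),'f',st['ft_force'].round(2),'t',st['t'])
E
python3 - <<'E'
from h import *
import pickle
s=pickle.load(open('top0.pkl','rb'))
P=lambda L:np.array(L)/4.2+[155,155]-.38
c=ray(s,P([(76,52),(748,130),(718,467),(32,387)]),30)
print(np.linalg.norm(np.roll(c,-1,0)-c,axis=1),c.mean(0))
d=c[1]-c[0]+c[2]-c[3]
yaw=np.arctan2(d[1],d[0])+np.pi/2
e=c[0]-c[3]+c[1]-c[2]; print('yaw',yaw,np.arctan2(e[1],e[0]))
o=c.mean(0); Rz=R.from_euler('z',yaw)
for z in(85,95,105):
  b=ray(s,P([(238,321),(385,338),(527,356)]),z); print(z,b.round(1).tolist(),Rz.inv().apply(b-o).round(1).tolist())
for z in(110,125,140):
  b=ray(s,P([(243,198),(397,215),(548,238)]),z); print(z,b.round(1).tolist(),Rz.inv().apply(b-o).round(1).tolist())
togo([440,30,300],yaw)
E
```

```text
[417.8530142  206.97441083 417.86144777 206.26241354] [520.15489891  26.59052318  30.        ]
yaw -0.12580166107280033 -0.1189444562711098
85 [[480.9, 117.7, 85.0], [470.2, 32.6, 85.0], [458.9, -49.7, 85.0]] [[-50.4, 85.5, 55.0], [-50.3, -0.3, 55.0], [-51.2, -83.4, 55.0]]
95 [[480.6, 116.9, 95.0], [470.0, 32.6, 95.0], [458.8, -49.0, 95.0]] [[-50.5, 84.7, 65.0], [-50.5, -0.4, 65.0], [-51.4, -82.7, 65.0]]
105 [[480.4, 116.2, 105.0], [469.8, 32.6, 105.0], [458.8, -48.3, 105.0]] [[-50.7, 83.9, 75.0], [-50.7, -0.4, 75.0], [-51.5, -82.0, 75.0]]
110 [[550.2, 113.0, 110.0], [539.6, 25.1, 110.0], [525.6, -61.1, 110.0]] [[19.0, 89.5, 80.0], [19.5, 1.0, 80.0], [16.4, -86.3, 80.0]]
125 [[548.9, 111.9, 125.0], [538.4, 25.2, 125.0], [524.6, -59.8, 125.0]] [[17.8, 88.2, 95.0], [18.3, 0.9, 95.0], [15.3, -85.2, 95.0]]
140 [[547.5, 110.8, 140.0], [537.2, 25.3, 140.0], [523.6, -58.6, 140.0]] [[16.6, 86.9, 110.0], [17.1, 0.8, 110.0], [14.1, -84.0, 110.0]]
tool shift [ 412.4 -468.2  -77.5] turn [-0.001  0.     0.557] f [ 0.33 -0.45  1.  ] t 0.1
```

Call:
arm_command:
  rows:
    - {"tx": 20,"ty": -20,"tz": -20,"az": 0.03,"hand": -1}
    - {"tx": 45,"ty": -50,"tz": -40,"az": 0.1,"hand": -1}
    - {"tx": 72,"ty": -80,"tz": -60,"az": 0.17,"hand": -1}
    - {"tx": 98,"ty": -110,"tz": -77,"az": 0.24,"hand": -1}
    - {"tx": 125,"ty": -140,"tz": -77,"az": 0.3,"hand": -1}
    - {"tx": 150,"ty": -170,"tz": -77,"az": 0.4,"hand": -1}
    - {"tx": 177,"ty": -200,"tz": -77,"az": 0.5,"hand": -1}
    - {"tx": 204,"ty": -230,"tz": -77,"az": 0.554,"hand": -1}

```text
validation failed for argument at $.ro...
```

```bash
python3 -c "
from h import *
togo([440,30,300],-.123)"
```

```text
tool shift [ 412.4 -468.2  -77.5] turn [-0.001  0.     0.554] f [ 0.33 -0.45  1.  ] t 0.1
```

Call:
arm_command:
  rows:
    - {"tx": 20,"ty": -20,"tz": -20,"ax": 0,"ay": 0,"az": 0.03,"hand": -1}
    - {"tx": 45,"ty": -50,"tz": -40,"ax": 0,"ay": 0,"az": 0.1,"hand": -1}
    - {"tx": 72,"ty": -80,"tz": -60,"ax": 0,"ay": 0,"az": 0.17,"hand": -1}
    - {"tx": 98,"ty": -110,"tz": -77,"ax": 0,"ay": 0,"az": 0.24,"hand": -1}
    - {"tx": 125,"ty": -140,"tz": -77,"ax": 0,"ay": 0,"az": 0.3,"hand": -1}
    - {"tx": 150,"ty": -170,"tz": -77,"ax": 0,"ay": 0,"az": 0.4,"hand": -1}
    - {"tx": 177,"ty": -200,"tz": -77,"ax": 0,"ay": 0,"az": 0.5,"hand": -1}
    - {"tx": 204,"ty": -230,"tz": -77,"ax": 0,"ay": 0,"az": 0.554,"hand": -1}

```text
t: 0.77
eef_pos: [350.2, -271.8, 299.7]
tcp_rot: [3.141, -0.0, -0.129]
ft_force: [0.8, -1.0, -0.4]
grip_width: 37.6
grasp_force: 0.0
```

```bash
python3 -c "
from h import *
togo([440,30,300],-.123)"
```

```text
tool shift [  50.2 -310.8   -0.4] turn [ 0.    -0.    -0.006] f [ 0.79 -0.98 -0.37] t 0.7667
```

Call:
arm_command:
  rows:
    - {"tx": 6,"ty": -38,"tz": 0,"ax": 0,"ay": 0,"az": 0,"hand": -1}
    - {"tx": 12,"ty": -76,"tz": 0,"ax": 0,"ay": 0,"az": 0,"hand": -1}
    - {"tx": 18,"ty": -114,"tz": 0,"ax": 0,"ay": 0,"az": 0,"hand": -1}
    - {"tx": 24,"ty": -152,"tz": 0,"ax": 0,"ay": 0,"az": 0,"hand": -1}
    - {"tx": 30,"ty": -190,"tz": 0,"ax": 0,"ay": 0,"az": 0,"hand": -1}
    - {"tx": 36,"ty": -228,"tz": 0,"ax": 0,"ay": 0,"az": 0,"hand": -1}
    - {"tx": 43,"ty": -266,"tz": 0,"ax": 0,"ay": 0,"az": 0,"hand": -1}
    - {"tx": 50,"ty": -300,"tz": 0,"ax": 0,"ay": 0,"az": 0,"hand": -1}

```text
t: 1.43
eef_pos: [436.7, 20.2, 299.7]
tcp_rot: [-3.142, -0.0, -0.122]
ft_force: [0.6, 0.4, 0.1]
grip_width: 0.5
grasp_force: 0.0
```

```bash
python3 -c "
from h import *
togo([440,30,300],-.123)
s=shot('wrist','w1');print(s['eye'],s['attitude'],s['camera_matrix'],s['D'])"
```

```text
tool shift [  2.1 -10.1  -0.3] turn [-0.    -0.     0.001] f [0.58 0.37 0.07] t 1.4333
[512.35018857  12.28259395 461.2704689 ] [ 2.86163797e+00  1.12242409e-03 -1.69377938e+00] [[345.39972295   0.         258.03990822]
 [  0.         345.39972295 195.37589617]
 [  0.           0.           1.        ]] [-0.00841738  0.          0.          0.          0.        ]
```

View pics/w1.png

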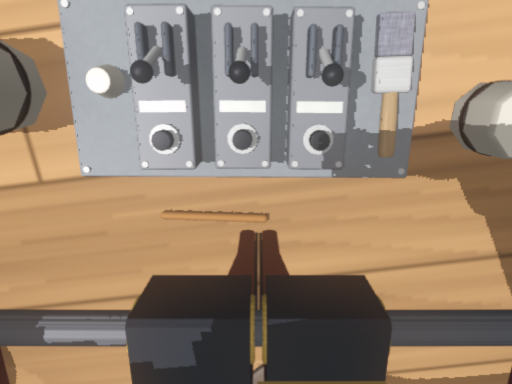

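The wrist view shows the button caps at about (162,140), (242,139), (319,140) and the balls at (142,71), (239,72), (332,75). The side guards stand beyond the balls. I'll triangulate these against the top view.

```bash
cat >> h.py <<'E'
def tri(obs):
    A=np.zeros((3,3));b=np.zeros(3);L=[]
    for s,uv in obs:
        e=np.array(s['eye']);d=ray(s,uv,0)[0]-e;d/=np.linalg.norm(d);Q=np.eye(3)-np.outer(d,d);A+=Q;b+=Q@e;L.append((Q,e))
    p=np.linalg.solve(A,b);return p,[np.linalg.norm(Q@(p-e)) for Q,e in L]
E
python3 - <<'E'
from h import *
import pickle
t=pickle.load(open('top0.pkl','rb'));w=pickle.load(open('w1.pkl','rb'))
P=lambda L:np.array(L)/4.2+[155,155]-.38
Rz=R.from_euler('z',-.123);o=np.array([520.2,26.6,0])
for a,b in zip(P([(238,321),(385,338),(527,356),(243,198),(397,215),(548,238)]),[(162,140),(242,139),(319,140),(142,71),(239,72),(332,75)]):
    p,r=tri([(t,a),(w,b)]);print(p.round(1),np.round(r,1),Rz.inv().apply(p-o).round(1))
print(ray(w,[(162,140),(242,139),(319,140)],92).round(1), ray(w,[(142,71),(239,72),(332,75)],125).round(1))
print(ray(w,[(79,177),(411,178),(427,0)],30).round(1))
E
```

```text
[480.9 116.6 101.7] [0.4 0.4] [-50.1  84.5 101.7]
[470.6  33.7  93.3] [1.3 1.3] [-50.1   1.   93.3]
[458.4 -49.4  77.7] [1.1 1.1] [-52.  -83.   77.7]
[546.6 110.7 141.8] [0.7 0.7] [ 15.9  86.7 141.8]
[533.2  25.3 176.7] [1.1 1.1] [ 13.1   0.3 176.7]
[524.4 -60.7 110.7] [1.3 1.3] [ 14.8 -86.1 110.7]
[[480.4 119.7  92. ]
 [471.   35.   92. ]
 [459.9 -46.2  92. ]] [[547.7 115.9 125. ]
 [535.8  27.4 125. ]
 [522.7 -57.3 125. ]]
[[ 441.8  253.    30. ]
 [ 388.4 -169.5   30. ]
 [ 592.4 -188.1   30. ]]
```

```bash
python3 -c "
from h import *
togo([470.4,33.5,112],-.123)"
```

```text
tool shift [ 30.9  -9.8 188. ] turn [-0.004 -0.001  0.007] f [1.19 6.07 1.24] t 1.4833
```

Call:
arm_command:
  rows:
    - {"tx": 5,"ty": -2,"tz": 10,"ax": 0,"ay": 0,"az": 0,"hand": -1}
    - {"tx": 12,"ty": -5,"tz": 40,"ax": 0,"ay": 0,"az": 0,"hand": -1}
    - {"tx": 20,"ty": -8,"tz": 75,"ax": 0,"ay": 0,"az": 0,"hand": -1}
    - {"tx": 27,"ty": -10,"tz": 110,"ax": 0,"ay": 0,"az": 0,"hand": -1}
    - {"tx": 31,"ty": -10,"tz": 140,"ax": 0,"ay": 0,"az": 0,"hand": -1}
    - {"tx": 31,"ty": -10,"tz": 160,"ax": 0,"ay": 0,"az": 0,"hand": -1}
    - {"tx": 31,"ty": -10,"tz": 170,"ax": 0,"ay": 0,"az": 0,"hand": -1}
    - {"tx": 31,"ty": -10,"tz": 170,"ax": 0,"ay": 0,"az": 0,"hand": -1}

```text
t: 2.15
eef_pos: [466.9, 22.7, 127.1]
tcp_rot: [3.141, 0.005, -0.124]
ft_force: [-0.2, -0.4, -1.4]
grip_width: -0.0
grasp_force: 0.0
```

Call:
arm_command:
  rows:
    - {"tx": 0,"ty": 0,"tz": 0,"ax": 0,"ay": 0,"az": 0,"hand": -1}
    - {"tx": 0,"ty": 0,"tz": 0,"ax": 0,"ay": 0,"az": 0,"hand": -1}
    - {"tx": 0,"ty": 0,"tz": 0,"ax": 0,"ay": 0,"az": 0,"hand": -1}

```text
t: 2.4
eef_pos: [469.7, 23.8, 131.1]
tcp_rot: [-3.142, -0.003, -0.124]
ft_force: [-0.2, 0.8, 0.4]
grip_width: 1.0
grasp_force: 0.0
```

```bash
python3 -c "
from h import *
togo([470.4,33.5,108],-.123)"
```

```text
tool shift [-0.6 -9.7 23.1] turn [-0.    -0.003 -0.001] f [-0.24  0.81  0.39] t 2.4
```

Call:
arm_command:
  rows:
    - {"tx": 0,"ty": -5,"tz": 3,"ax": 0,"ay": 0,"az": 0,"hand": -1}
    - {"tx": 0,"ty": -9.7,"tz": 10,"ax": 0,"ay": 0,"az": 0,"hand": -1}
    - {"tx": 0,"ty": -9.7,"tz": 17,"ax": 0,"ay": 0,"az": 0,"hand": -1}
    - {"tx": 0,"ty": -9.7,"tz": 21,"ax": 0,"ay": 0,"az": 0,"hand": -1}
    - {"tx": 0,"ty": -9.7,"tz": 23,"ax": 0,"ay": 0,"az": 0,"hand": -1}
    - {"tx": 0,"ty": -9.7,"tz": 23,"ax": 0,"ay": 0,"az": 0,"hand": -1}
    - {"tx": 0,"ty": -9.7,"tz": 23,"ax": 0,"ay": 0,"az": 0,"hand": -1}
    - {"tx": 0,"ty": -9.7,"tz": 23,"ax": 0,"ay": 0,"az": 0,"hand": -1}

```text
t: 3.07
eef_pos: [470.1, 33.5, 106.7]
tcp_rot: [-3.142, -0.0, -0.123]
ft_force: [-0.3, -0.5, 0.7]
grip_width: 0.5
grasp_force: 0.0
```

Call:
arm_command:
  rows:
    - {"tx": 0,"ty": 0,"tz": 1,"ax": 0,"ay": 0,"az": 0,"hand": -1}
    - {"tx": 0,"ty": 0,"tz": 2,"ax": 0,"ay": 0,"az": 0,"hand": -1}
    - {"tx": 0,"ty": 0,"tz": 2,"ax": 0,"ay": 0,"az": 0,"hand": -1}

```text
t: 3.32
eef_pos: [469.9, 33.5, 104.6]
tcp_rot: [3.142, -0.0, -0.123]
ft_force: [-0.9, -0.3, 0.2]
grip_width: 0.7
grasp_force: 0.0
```

Call:
arm_command:
  rows:
    - {"tx": 0,"ty": 0,"tz": 1,"ax": 0,"ay": 0,"az": 0,"hand": -1}
    - {"tx": 0,"ty": 0,"tz": 2,"ax": 0,"ay": 0,"az": 0,"hand": -1}
    - {"tx": 0,"ty": 0,"tz": 2,"ax": 0,"ay": 0,"az": 0,"hand": -1}

```text
t: 3.57
eef_pos: [469.8, 33.5, 102.5]
tcp_rot: [3.142, 0.0, -0.123]
ft_force: [-0.5, 0.4, -0.2]
grip_width: 0.6
grasp_force: 0.0
```

Call:
arm_command:
  rows:
    - {"tx": 0,"ty": 0,"tz": 1,"ax": 0,"ay": 0,"az": 0,"hand": -1}
    - {"tx": 0,"ty": 0,"tz": 2,"ax": 0,"ay": 0,"az": 0,"hand": -1}
    - {"tx": 0,"ty": 0,"tz": 2,"ax": 0,"ay": 0,"az": 0,"hand": -1}

```text
t: 3.82
eef_pos: [469.9, 33.5, 100.4]
tcp_rot: [3.142, 0.0, -0.123]
ft_force: [1.0, -0.1, 0.3]
grip_width: 0.5
grasp_force: 0.0
```

Call:
arm_command:
  rows:
    - {"tx": 0,"ty": 0,"tz": 0.5,"ax": 0,"ay": 0,"az": 0,"hand": -1}
    - {"tx": 0,"ty": 0,"tz": 1,"ax": 0,"ay": 0,"az": 0,"hand": -1}
    - {"tx": 0,"ty": 0,"tz": 1,"ax": 0,"ay": 0,"az": 0,"hand": -1}

```text
t: 4.07
eef_pos: [469.9, 33.6, 99.6]
tcp_rot: [3.142, 0.0, -0.123]
ft_force: [-0.2, 0.3, 1.0]
grip_width: 0.1
grasp_force: 0.0
```

Call:
arm_command:
  rows:
    - {"tx": 0,"ty": 0,"tz": 0.5,"ax": 0,"ay": 0,"az": 0,"hand": -1}
    - {"tx": 0,"ty": 0,"tz": 1,"ax": 0,"ay": 0,"az": 0,"hand": -1}
    - {"tx": 0,"ty": 0,"tz": 1,"ax": 0,"ay": 0,"az": 0,"hand": -1}

```text
t: 4.32
eef_pos: [469.9, 33.5, 98.5]
tcp_rot: [3.142, 0.0, -0.123]
ft_force: [-0.2, -0.7, -0.0]
grip_width: 0.5
grasp_force: 0.0
```

Call:
arm_command:
  rows:
    - {"tx": 0,"ty": 0,"tz": 0.5,"ax": 0,"ay": 0,"az": 0,"hand": -1}
    - {"tx": 0,"ty": 0,"tz": 1,"ax": 0,"ay": 0,"az": 0,"hand": -1}
    - {"tx": 0,"ty": 0,"tz": 1,"ax": 0,"ay": 0,"az": 0,"hand": -1}

```text
t: 4.57
eef_pos: [469.9, 33.5, 97.6]
tcp_rot: [3.142, 0.0, -0.123]
ft_force: [-0.1, -0.1, 0.2]
grip_width: 0.4
grasp_force: 0.0
```

Call:
arm_command:
  rows:
    - {"tx": 0,"ty": 0,"tz": 0.5,"ax": 0,"ay": 0,"az": 0,"hand": -1}
    - {"tx": 0,"ty": 0,"tz": 1,"ax": 0,"ay": 0,"az": 0,"hand": -1}
    - {"tx": 0,"ty": 0,"tz": 1,"ax": 0,"ay": 0,"az": 0,"hand": -1}

```text
t: 4.82
eef_pos: [469.9, 33.5, 96.6]
tcp_rot: [3.142, 0.0, -0.123]
ft_force: [0.1, 0.1, 0.4]
grip_width: 0.7
grasp_force: 0.0
```

Call:
arm_command:
  rows:
    - {"tx": 0,"ty": 0,"tz": 0.5,"ax": 0,"ay": 0,"az": 0,"hand": -1}
    - {"tx": 0,"ty": 0,"tz": 1,"ax": 0,"ay": 0,"az": 0,"hand": -1}
    - {"tx": 0,"ty": 0,"tz": 1,"ax": 0,"ay": 0,"az": 0,"hand": -1}

```text
t: 5.07
eef_pos: [469.9, 33.6, 95.5]
tcp_rot: [3.142, 0.0, -0.123]
ft_force: [0.0, 0.0, -0.7]
grip_width: 0.6
grasp_force: 0.0
```

Call:
arm_command:
  rows:
    - {"tx": 0,"ty": 0,"tz": 0.5,"ax": 0,"ay": 0,"az": 0,"hand": -1}
    - {"tx": 0,"ty": 0,"tz": 1,"ax": 0,"ay": 0,"az": 0,"hand": -1}
    - {"tx": 0,"ty": 0,"tz": 1,"ax": 0,"ay": 0,"az": 0,"hand": -1}

```text
t: 5.32
eef_pos: [469.9, 33.6, 94.5]
tcp_rot: [3.142, 0.0, -0.123]
ft_force: [-0.1, -0.0, -0.0]
grip_width: 0.3
grasp_force: 0.0
```

Call:
arm_command:
  rows:
    - {"tx": 0,"ty": 0,"tz": 0.5,"ax": 0,"ay": 0,"az": 0,"hand": -1}
    - {"tx": 0,"ty": 0,"tz": 1,"ax": 0,"ay": 0,"az": 0,"hand": -1}
    - {"tx": 0,"ty": 0,"tz": 1,"ax": 0,"ay": 0,"az": 0,"hand": -1}

```text
t: 5.57
eef_pos: [469.9, 33.6, 93.6]
tcp_rot: [3.142, 0.0, -0.123]
ft_force: [-0.1, -0.2, -0.6]
grip_width: 0.3
grasp_force: 0.0
```

Call:
arm_command:
  rows:
    - {"tx": 0,"ty": 0,"tz": 0.5,"ax": 0,"ay": 0,"az": 0,"hand": -1}
    - {"tx": 0,"ty": 0,"tz": 1,"ax": 0,"ay": 0,"az": 0,"hand": -1}
    - {"tx": 0,"ty": 0,"tz": 1,"ax": 0,"ay": 0,"az": 0,"hand": -1}

```text
t: 5.82
eef_pos: [469.9, 33.5, 92.5]
tcp_rot: [3.142, 0.0, -0.123]
ft_force: [-0.5, -0.5, -0.2]
grip_width: 0.4
grasp_force: 0.0
```

Call:
arm_command:
  rows:
    - {"tx": 0,"ty": 0,"tz": 0.5,"ax": 0,"ay": 0,"az": 0,"hand": -1}
    - {"tx": 0,"ty": 0,"tz": 1,"ax": 0,"ay": 0,"az": 0,"hand": -1}
    - {"tx": 0,"ty": 0,"tz": 1,"ax": 0,"ay": 0,"az": 0,"hand": -1}

```text
t: 6.07
eef_pos: [469.9, 33.6, 91.5]
tcp_rot: [3.142, 0.0, -0.123]
ft_force: [0.2, 0.4, 0.6]
grip_width: 0.2
grasp_force: 0.0
```

Call:
arm_command:
  rows:
    - {"tx": 0,"ty": 0,"tz": 0.5,"ax": 0,"ay": 0,"az": 0,"hand": -1}
    - {"tx": 0,"ty": 0,"tz": 1,"ax": 0,"ay": 0,"az": 0,"hand": -1}
    - {"tx": 0,"ty": 0,"tz": 1,"ax": 0,"ay": 0,"az": 0,"hand": -1}

```text
t: 6.32
eef_pos: [470.0, 33.6, 90.7]
tcp_rot: [3.142, -0.0, -0.123]
ft_force: [-0.1, 0.0, 3.3]
grip_width: 0.4
grasp_force: 1.2
```

Call:
arm_command:
  rows:
    - {"tx": 0,"ty": 0,"tz": 0.5,"ax": 0,"ay": 0,"az": 0,"hand": -1}
    - {"tx": 0,"ty": 0,"tz": 1,"ax": 0,"ay": 0,"az": 0,"hand": -1}
    - {"tx": 0,"ty": 0,"tz": 1,"ax": 0,"ay": 0,"az": 0,"hand": -1}

```text
t: 6.57
eef_pos: [470.0, 33.6, 89.7]
tcp_rot: [3.142, -0.0, -0.123]
ft_force: [-0.5, 0.6, 2.6]
grip_width: 0.4
grasp_force: 1.4
```

Call:
arm_command:
  rows:
    - {"tx": 0,"ty": 0,"tz": 0.5,"ax": 0,"ay": 0,"az": 0,"hand": -1}
    - {"tx": 0,"ty": 0,"tz": 1,"ax": 0,"ay": 0,"az": 0,"hand": -1}
    - {"tx": 0,"ty": 0,"tz": 1,"ax": 0,"ay": 0,"az": 0,"hand": -1}

```text
t: 6.82
eef_pos: [470.0, 33.6, 88.6]
tcp_rot: [-3.142, -0.0, -0.123]
ft_force: [-0.5, -0.5, 3.3]
grip_width: 0.7
grasp_force: 1.6
```

Call:
arm_command:
  rows:
    - {"tx": 0,"ty": 0,"tz": 0.5,"ax": 0,"ay": 0,"az": 0,"hand": -1}
    - {"tx": 0,"ty": 0,"tz": 1,"ax": 0,"ay": 0,"az": 0,"hand": -1}
    - {"tx": 0,"ty": 0,"tz": 1,"ax": 0,"ay": 0,"az": 0,"hand": -1}

```text
t: 7.07
eef_pos: [470.0, 33.6, 87.6]
tcp_rot: [3.142, -0.0, -0.123]
ft_force: [0.1, -0.4, 4.4]
grip_width: 0.5
grasp_force: 1.7
```

Call:
arm_command:
  rows:
    - {"tx": 0,"ty": 0,"tz": -1,"ax": 0,"ay": 0,"az": 0,"hand": -1}
    - {"tx": 0,"ty": 0,"tz": -3,"ax": 0,"ay": 0,"az": 0,"hand": -1}
    - {"tx": 0,"ty": 0,"tz": -6,"ax": 0,"ay": 0,"az": 0,"hand": -1}
    - {"tx": 0,"ty": 0,"tz": -10,"ax": 0,"ay": 0,"az": 0,"hand": -1}
    - {"tx": 0,"ty": 0,"tz": -17,"ax": 0,"ay": 0,"az": 0,"hand": -1}
    - {"tx": 0,"ty": -4,"tz": -17,"ax": 0,"ay": 0,"az": 0,"hand": -1}
    - {"tx": 0,"ty": -15,"tz": -17,"ax": 0,"ay": 0,"az": 0,"hand": -1}
    - {"tx": 0,"ty": -30,"tz": -17,"ax": 0,"ay": 0,"az": 0,"hand": -1}

```text
t: 7.73
eef_pos: [473.8, 63.3, 104.8]
tcp_rot: [3.141, -0.0, -0.125]
ft_force: [-0.2, -0.4, -0.4]
grip_width: 0.6
grasp_force: 0.0
```

Call:
arm_command:
  rows:
    - {"tx": 0,"ty": -15,"tz": 0,"ax": 0,"ay": 0,"az": 0,"hand": -1}
    - {"tx": 0,"ty": -30,"tz": 0,"ax": 0,"ay": 0,"az": 0,"hand": -1}
    - {"tx": 0,"ty": -43,"tz": 0,"ax": 0,"ay": 0,"az": 0,"hand": -1}
    - {"tx": 0,"ty": -51,"tz": 0,"ax": 0,"ay": 0,"az": 0,"hand": -1}
    - {"tx": 0,"ty": -55,"tz": 0,"ax": 0,"ay": 0,"az": 0,"hand": -1}
    - {"tx": 0,"ty": -55,"tz": 0,"ax": 0,"ay": 0,"az": 0,"hand": -1}
    - {"tx": 0,"ty": -55,"tz": 0,"ax": 0,"ay": 0,"az": 0,"hand": -1}
    - {"tx": 0,"ty": -55,"tz": 0,"ax": 0,"ay": 0,"az": 0,"hand": -1}

```text
t: 8.4
eef_pos: [480.3, 117.2, 104.5]
tcp_rot: [3.141, 0.0, -0.124]
ft_force: [0.9, -1.0, 0.4]
grip_width: 0.5
grasp_force: 0.0
```

```bash
python3 -c "
from h import *
togo([480.8,117.7,100],-.123)"
```

```text
tool shift [ 0.4 -0.6  4.5] turn [ 0.001  0.    -0.001] f [ 0.95 -0.96  0.45] t 8.4
```

Call:
arm_command:
  rows:
    - {"tx": 0,"ty": 0,"tz": 1,"ax": 0,"ay": 0,"az": 0,"hand": -1}
    - {"tx": 0,"ty": 0,"tz": 2,"ax": 0,"ay": 0,"az": 0,"hand": -1}
    - {"tx": 0,"ty": 0,"tz": 3,"ax": 0,"ay": 0,"az": 0,"hand": -1}
    - {"tx": 0,"ty": 0,"tz": 4,"ax": 0,"ay": 0,"az": 0,"hand": -1}
    - {"tx": 0,"ty": 0,"tz": 5,"ax": 0,"ay": 0,"az": 0,"hand": -1}
    - {"tx": 0,"ty": 0,"tz": 6,"ax": 0,"ay": 0,"az": 0,"hand": -1}
    - {"tx": 0,"ty": 0,"tz": 6,"ax": 0,"ay": 0,"az": 0,"hand": -1}

```text
t: 8.98
eef_pos: [480.3, 117.8, 98.4]
tcp_rot: [3.141, 0.0, -0.123]
ft_force: [-1.4, 0.4, -1.2]
grip_width: 0.4
grasp_force: 0.0
```

Call:
arm_command:
  rows:
    - {"tx": 0,"ty": 0,"tz": 0.5,"ax": 0,"ay": 0,"az": 0,"hand": -1}
    - {"tx": 0,"ty": 0,"tz": 1,"ax": 0,"ay": 0,"az": 0,"hand": -1}
    - {"tx": 0,"ty": 0,"tz": 1,"ax": 0,"ay": 0,"az": 0,"hand": -1}

```text
t: 9.23
eef_pos: [480.4, 117.9, 97.6]
tcp_rot: [3.142, 0.0, -0.123]
ft_force: [-0.2, -0.4, -0.4]
grip_width: 0.7
grasp_force: 0.0
```

Call:
arm_command:
  rows:
    - {"tx": 0,"ty": 0,"tz": 0.5,"ax": 0,"ay": 0,"az": 0,"hand": -1}
    - {"tx": 0,"ty": 0,"tz": 1,"ax": 0,"ay": 0,"az": 0,"hand": -1}
    - {"tx": 0,"ty": 0,"tz": 1,"ax": 0,"ay": 0,"az": 0,"hand": -1}

```text
t: 9.48
eef_pos: [480.3, 117.9, 96.6]
tcp_rot: [3.142, 0.0, -0.123]
ft_force: [-0.3, 0.1, -0.2]
grip_width: 0.5
grasp_force: 0.0
```

Call:
arm_command:
  rows:
    - {"tx": 0,"ty": 0,"tz": 0.5,"ax": 0,"ay": 0,"az": 0,"hand": -1}
    - {"tx": 0,"ty": 0,"tz": 1,"ax": 0,"ay": 0,"az": 0,"hand": -1}
    - {"tx": 0,"ty": 0,"tz": 1,"ax": 0,"ay": 0,"az": 0,"hand": -1}

```text
t: 9.73
eef_pos: [480.4, 117.9, 95.7]
tcp_rot: [3.142, -0.0, -0.123]
ft_force: [-0.5, -0.4, 2.7]
grip_width: -0.0
grasp_force: 1.2
```

Call:
arm_command:
  rows:
    - {"tx": 0,"ty": 0,"tz": 0.5,"ax": 0,"ay": 0,"az": 0,"hand": -1}
    - {"tx": 0,"ty": 0,"tz": 1,"ax": 0,"ay": 0,"az": 0,"hand": -1}
    - {"tx": 0,"ty": 0,"tz": 1,"ax": 0,"ay": 0,"az": 0,"hand": -1}

```text
t: 9.98
eef_pos: [480.5, 117.9, 94.6]
tcp_rot: [3.142, -0.0, -0.123]
ft_force: [-0.5, -0.0, 2.0]
grip_width: 0.8
grasp_force: 1.3
```

Call:
arm_command:
  rows:
    - {"tx": 0,"ty": 0,"tz": 0.5,"ax": 0,"ay": 0,"az": 0,"hand": -1}
    - {"tx": 0,"ty": 0,"tz": 1,"ax": 0,"ay": 0,"az": 0,"hand": -1}
    - {"tx": 0,"ty": 0,"tz": 1,"ax": 0,"ay": 0,"az": 0,"hand": -1}

```text
t: 10.23
eef_pos: [480.4, 117.9, 93.6]
tcp_rot: [-3.142, -0.0, -0.123]
ft_force: [-0.2, -0.1, 3.2]
grip_width: 0.5
grasp_force: 1.5
```

Call:
arm_command:
  rows:
    - {"tx": 0,"ty": 0,"tz": -1,"ax": 0,"ay": 0,"az": 0,"hand": -1}
    - {"tx": 0,"ty": 0,"tz": -3,"ax": 0,"ay": 0,"az": 0,"hand": -1}
    - {"tx": 0,"ty": 0,"tz": -6,"ax": 0,"ay": 0,"az": 0,"hand": -1}
    - {"tx": 0,"ty": 0,"tz": -10,"ax": 0,"ay": 0,"az": 0,"hand": -1}
    - {"tx": 0,"ty": 4,"tz": -15,"ax": 0,"ay": 0,"az": 0,"hand": -1}
    - {"tx": 0,"ty": 15,"tz": -15,"ax": 0,"ay": 0,"az": 0,"hand": -1}
    - {"tx": 0,"ty": 35,"tz": -15,"ax": 0,"ay": 0,"az": 0,"hand": -1}
    - {"tx": 0,"ty": 60,"tz": -15,"ax": 0,"ay": 0,"az": 0,"hand": -1}

```text
t: 10.9
eef_pos: [472.9, 58.1, 108.9]
tcp_rot: [-3.141, -0.001, -0.121]
ft_force: [0.1, -0.2, -0.2]
grip_width: 0.6
grasp_force: 0.0
```

Call:
arm_command:
  rows:
    - {"tx": 0,"ty": 25,"tz": 0,"ax": 0,"ay": 0,"az": 0,"hand": -1}
    - {"tx": 0,"ty": 50,"tz": 0,"ax": 0,"ay": 0,"az": 0,"hand": -1}
    - {"tx": 0,"ty": 75,"tz": 0,"ax": 0,"ay": 0,"az": 0,"hand": -1}
    - {"tx": -1,"ty": 95,"tz": 0,"ax": 0,"ay": 0,"az": 0,"hand": -1}
    - {"tx": -1,"ty": 107,"tz": 0,"ax": 0,"ay": 0,"az": 0,"hand": -1}
    - {"tx": -1,"ty": 107,"tz": 0,"ax": 0,"ay": 0,"az": 0,"hand": -1}
    - {"tx": -1,"ty": 107,"tz": 0,"ax": 0,"ay": 0,"az": 0,"hand": -1}
    - {"tx": -1,"ty": 107,"tz": 0,"ax": 0,"ay": 0,"az": 0,"hand": -1}

```text
t: 11.57
eef_pos: [458.9, -47.2, 108.8]
tcp_rot: [-3.141, -0.0, -0.123]
ft_force: [1.4, -0.3, 0.4]
grip_width: 0.6
grasp_force: 0.0
```

```bash
python3 -c "
from h import *
togo([458.8,-48.5,100],-.123)"
```

```text
tool shift [0.1 1.3 8.8] turn [-0. -0.  0.] f [ 1.39 -0.29  0.36] t 11.5667
```

Call:
arm_command:
  rows:
    - {"tx": 0,"ty": 1,"tz": 1.5,"ax": 0,"ay": 0,"az": 0,"hand": -1}
    - {"tx": 0,"ty": 1,"tz": 3,"ax": 0,"ay": 0,"az": 0,"hand": -1}
    - {"tx": 0,"ty": 1,"tz": 4.5,"ax": 0,"ay": 0,"az": 0,"hand": -1}
    - {"tx": 0,"ty": 1,"tz": 6,"ax": 0,"ay": 0,"az": 0,"hand": -1}
    - {"tx": 0,"ty": 1,"tz": 7.5,"ax": 0,"ay": 0,"az": 0,"hand": -1}
    - {"tx": 0,"ty": 1,"tz": 9,"ax": 0,"ay": 0,"az": 0,"hand": -1}
    - {"tx": 0,"ty": 1,"tz": 10,"ax": 0,"ay": 0,"az": 0,"hand": -1}
    - {"tx": 0,"ty": 1,"tz": 10,"ax": 0,"ay": 0,"az": 0,"hand": -1}

```text
t: 12.23
eef_pos: [458.6, -48.6, 98.4]
tcp_rot: [-3.142, 0.0, -0.123]
ft_force: [0.6, -0.4, 1.0]
grip_width: 0.6
grasp_force: 0.0
```

Call:
arm_command:
  rows:
    - {"tx": 0,"ty": 0,"tz": 0.5,"ax": 0,"ay": 0,"az": 0,"hand": -1}
    - {"tx": 0,"ty": 0,"tz": 1,"ax": 0,"ay": 0,"az": 0,"hand": -1}
    - {"tx": 0,"ty": 0,"tz": 1,"ax": 0,"ay": 0,"az": 0,"hand": -1}

```text
t: 12.48
eef_pos: [458.8, -48.7, 97.6]
tcp_rot: [3.142, 0.0, -0.123]
ft_force: [-0.4, -0.7, 0.2]
grip_width: 0.6
grasp_force: 0.0
```

Call:
arm_command:
  rows:
    - {"tx": 0,"ty": 0,"tz": 0.5,"ax": 0,"ay": 0,"az": 0,"hand": -1}
    - {"tx": 0,"ty": 0,"tz": 1,"ax": 0,"ay": 0,"az": 0,"hand": -1}
    - {"tx": 0,"ty": 0,"tz": 1,"ax": 0,"ay": 0,"az": 0,"hand": -1}

```text
t: 12.73
eef_pos: [458.7, -48.7, 96.6]
tcp_rot: [3.142, 0.0, -0.123]
ft_force: [0.2, -0.7, -0.8]
grip_width: 0.6
grasp_force: 0.0
```

Call:
arm_command:
  rows:
    - {"tx": 0,"ty": 0,"tz": 0.5,"ax": 0,"ay": 0,"az": 0,"hand": -1}
    - {"tx": 0,"ty": 0,"tz": 1,"ax": 0,"ay": 0,"az": 0,"hand": -1}
    - {"tx": 0,"ty": 0,"tz": 1,"ax": 0,"ay": 0,"az": 0,"hand": -1}

```text
t: 12.98
eef_pos: [458.7, -48.7, 95.6]
tcp_rot: [3.142, 0.0, -0.123]
ft_force: [-0.4, -0.0, 1.2]
grip_width: 0.4
grasp_force: 0.0
```

Call:
arm_command:
  rows:
    - {"tx": 0,"ty": 0,"tz": 0.5,"ax": 0,"ay": 0,"az": 0,"hand": -1}
    - {"tx": 0,"ty": 0,"tz": 1,"ax": 0,"ay": 0,"az": 0,"hand": -1}
    - {"tx": 0,"ty": 0,"tz": 1,"ax": 0,"ay": 0,"az": 0,"hand": -1}

```text
t: 13.23
eef_pos: [458.7, -48.7, 94.5]
tcp_rot: [3.142, 0.0, -0.123]
ft_force: [-0.4, 0.3, -0.7]
grip_width: -0.0
grasp_force: 0.0
```

Call:
arm_command:
  rows:
    - {"tx": 0,"ty": 0,"tz": 0.5,"ax": 0,"ay": 0,"az": 0,"hand": -1}
    - {"tx": 0,"ty": 0,"tz": 1,"ax": 0,"ay": 0,"az": 0,"hand": -1}
    - {"tx": 0,"ty": 0,"tz": 1,"ax": 0,"ay": 0,"az": 0,"hand": -1}

```text
t: 13.48
eef_pos: [458.7, -48.7, 93.5]
tcp_rot: [3.142, 0.0, -0.123]
ft_force: [-0.5, 0.6, -0.7]
grip_width: 0.4
grasp_force: 0.0
```

Still no contact on the right button, so I'll continue by 6 mm, which is less than its travel.

Call:
arm_command:
  rows:
    - {"tx": 0,"ty": 0,"tz": 0.5,"ax": 0,"ay": 0,"az": 0,"hand": -1}
    - {"tx": 0,"ty": 0,"tz": 1,"ax": 0,"ay": 0,"az": 0,"hand": -1}
    - {"tx": 0,"ty": 0,"tz": 1,"ax": 0,"ay": 0,"az": 0,"hand": -1}

```text
t: 13.73
eef_pos: [458.7, -48.7, 92.6]
tcp_rot: [3.142, 0.0, -0.123]
ft_force: [0.4, -0.5, -0.1]
grip_width: 0.0
grasp_force: 0.0
```

Call:
arm_command:
  rows:
    - {"tx": 0,"ty": 0,"tz": 0.5,"ax": 0,"ay": 0,"az": 0,"hand": -1}
    - {"tx": 0,"ty": 0,"tz": 1,"ax": 0,"ay": 0,"az": 0,"hand": -1}
    - {"tx": 0,"ty": 0,"tz": 1,"ax": 0,"ay": 0,"az": 0,"hand": -1}

```text
t: 13.98
eef_pos: [458.7, -48.7, 91.5]
tcp_rot: [3.142, 0.0, -0.123]
ft_force: [-0.6, -0.7, -0.6]
grip_width: 0.4
grasp_force: 0.0
```

Call:
arm_command:
  rows:
    - {"tx": 0,"ty": 0,"tz": 0.5,"ax": 0,"ay": 0,"az": 0,"hand": -1}
    - {"tx": 0,"ty": 0,"tz": 1,"ax": 0,"ay": 0,"az": 0,"hand": -1}
    - {"tx": 0,"ty": 0,"tz": 1,"ax": 0,"ay": 0,"az": 0,"hand": -1}

```text
t: 14.23
eef_pos: [458.7, -48.7, 90.6]
tcp_rot: [3.142, 0.0, -0.123]
ft_force: [-1.2, -0.5, 0.7]
grip_width: 0.5
grasp_force: 0.0
```

Call:
arm_command:
  rows:
    - {"tx": 0,"ty": 0,"tz": 0.5,"ax": 0,"ay": 0,"az": 0,"hand": -1}
    - {"tx": 0,"ty": 0,"tz": 1,"ax": 0,"ay": 0,"az": 0,"hand": -1}
    - {"tx": 0,"ty": 0,"tz": 1,"ax": 0,"ay": 0,"az": 0,"hand": -1}

```text
t: 14.48
eef_pos: [458.8, -48.7, 89.7]
tcp_rot: [3.141, -0.0, -0.123]
ft_force: [-0.6, 0.1, 2.2]
grip_width: 0.3
grasp_force: 1.5
```

Call:
arm_command:
  rows:
    - {"tx": 0,"ty": 0,"tz": 0.5,"ax": 0,"ay": 0,"az": 0,"hand": -1}
    - {"tx": 0,"ty": 0,"tz": 1,"ax": 0,"ay": 0,"az": 0,"hand": -1}
    - {"tx": 0,"ty": 0,"tz": 1,"ax": 0,"ay": 0,"az": 0,"hand": -1}

```text
t: 14.73
eef_pos: [458.8, -48.7, 88.8]
tcp_rot: [3.141, -0.0, -0.123]
ft_force: [-1.8, -0.2, 5.8]
grip_width: 0.7
grasp_force: 2.8
```

Call:
arm_command:
  rows:
    - {"tx": 0,"ty": 0,"tz": 0.5,"ax": 0,"ay": 0,"az": 0,"hand": -1}
    - {"tx": 0,"ty": 0,"tz": 1,"ax": 0,"ay": 0,"az": 0,"hand": -1}
    - {"tx": 0,"ty": 0,"tz": 1,"ax": 0,"ay": 0,"az": 0,"hand": -1}

```text
t: 14.98
eef_pos: [458.9, -48.7, 87.9]
tcp_rot: [3.141, -0.0, -0.123]
ft_force: [-2.1, 0.3, 6.9]
grip_width: 0.7
grasp_force: 3.6
```

The right button rises steeply, so that is the tripped relay. I'll press it past the snap.

Call:
arm_command:
  rows:
    - {"tx": 0,"ty": 0,"tz": 0.3,"ax": 0,"ay": 0,"az": 0,"hand": -1}
    - {"tx": 0,"ty": 0,"tz": 0.6,"ax": 0,"ay": 0,"az": 0,"hand": -1}
    - {"tx": 0,"ty": 0,"tz": 0.9,"ax": 0,"ay": 0,"az": 0,"hand": -1}
    - {"tx": 0,"ty": 0,"tz": 1.2,"ax": 0,"ay": 0,"az": 0,"hand": -1}
    - {"tx": 0,"ty": 0,"tz": 1.5,"ax": 0,"ay": 0,"az": 0,"hand": -1}
    - {"tx": 0,"ty": 0,"tz": 1.8,"ax": 0,"ay": 0,"az": 0,"hand": -1}
    - {"tx": 0,"ty": 0,"tz": 2,"ax": 0,"ay": 0,"az": 0,"hand": -1}

```text
t: 15.57
eef_pos: [458.9, -48.7, 85.9]
tcp_rot: [3.141, -0.0, -0.123]
ft_force: [-1.6, -0.3, 6.6]
grip_width: 0.5
grasp_force: 3.0
```

Call:
arm_command:
  rows:
    - {"tx": 0,"ty": 0,"tz": 0.3,"ax": 0,"ay": 0,"az": 0,"hand": -1}
    - {"tx": 0,"ty": 0,"tz": 0.6,"ax": 0,"ay": 0,"az": 0,"hand": -1}
    - {"tx": 0,"ty": 0,"tz": 0.9,"ax": 0,"ay": 0,"az": 0,"hand": -1}
    - {"tx": 0,"ty": 0,"tz": 1.2,"ax": 0,"ay": 0,"az": 0,"hand": -1}
    - {"tx": 0,"ty": 0,"tz": 1.5,"ax": 0,"ay": 0,"az": 0,"hand": -1}
    - {"tx": 0,"ty": 0,"tz": 1.5,"ax": 0,"ay": 0,"az": 0,"hand": -1}
    - {"tx": 0,"ty": 0,"tz": 1.5,"ax": 0,"ay": 0,"az": 0,"hand": -1}

```text
t: 16.15
eef_pos: [458.8, -48.7, 84.1]
tcp_rot: [-3.142, -0.0, -0.123]
ft_force: [-0.3, -0.3, 2.1]
grip_width: 0.0
grasp_force: 1.0
```

Call:
arm_command:
  rows:
    - {"tx": 0,"ty": 0,"tz": 0,"ax": 0,"ay": 0,"az": 0,"hand": -1}
    - {"tx": 0,"ty": 0,"tz": -0.5,"ax": 0,"ay": 0,"az": 0,"hand": -1}
    - {"tx": 0,"ty": 0,"tz": -1.5,"ax": 0,"ay": 0,"az": 0,"hand": -1}
    - {"tx": 0,"ty": 0,"tz": -2.5,"ax": 0,"ay": 0,"az": 0,"hand": -1}
    - {"tx": 0,"ty": 0,"tz": -3.5,"ax": 0,"ay": 0,"az": 0,"hand": -1}
    - {"tx": 0,"ty": 0,"tz": -4.5,"ax": 0,"ay": 0,"az": 0,"hand": -1}
    - {"tx": 0,"ty": 0,"tz": -5.5,"ax": 0,"ay": 0,"az": 0,"hand": -1}
    - {"tx": 0,"ty": 0,"tz": -6.5,"ax": 0,"ay": 0,"az": 0,"hand": -1}

```text
t: 16.82
eef_pos: [458.7, -48.7, 90.7]
tcp_rot: [3.142, 0.0, -0.123]
ft_force: [0.4, 0.3, 0.4]
grip_width: 0.4
grasp_force: 0.0
```

Call:
arm_command:
  rows:
    - {"tx": 0,"ty": 0,"tz": -2,"ax": 0,"ay": 0,"az": 0,"hand": -1}
    - {"tx": 0,"ty": 0,"tz": -5,"ax": 0,"ay": 0,"az": 0,"hand": -1}
    - {"tx": 0,"ty": 0,"tz": -15,"ax": 0,"ay": 0,"az": 0,"hand": -1}
    - {"tx": 0,"ty": 0,"tz": -30,"ax": 0,"ay": 0,"az": 0,"hand": -1}
    - {"tx": 0,"ty": 0,"tz": -45,"ax": 0,"ay": 0,"az": 0,"hand": -1}
    - {"tx": 0,"ty": 0,"tz": -55,"ax": 0,"ay": 0,"az": 0,"hand": -1}
    - {"tx": 0,"ty": 0,"tz": -60,"ax": 0,"ay": 0,"az": 0,"hand": -1}
    - {"tx": 0,"ty": 0,"tz": -60,"ax": 0,"ay": 0,"az": 0,"hand": -1}

```text
t: 17.48
eef_pos: [459.5, -48.8, 151.9]
tcp_rot: [3.141, -0.002, -0.123]
ft_force: [0.1, -0.3, 0.8]
grip_width: 0.3
grasp_force: 0.0
```

```bash
python3 -c "
from h import *
a=shot('wrist','w2');b=shot('scene','s2')
A=a['pixels'][:,:,::-1];B=cv2.resize(b['pixels'][150:250,170:340,::-1],None,fx=4,fy=4,interpolation=cv2.INTER_CUBIC)
o=np.zeros((600,800,3),np.uint8); o[:400,:680]=B; o[400:,:]=0
cv2.imwrite('pics/s2c.png',o[:400,:680]); togo([459,-49,100],-.123)"
```

```text
tool shift [ 0.5  0.1 50.5] turn [ 0.  0. -0.] f [ 0.75 -0.13  0.68] t 17.5833
```

View pics/s2c.png

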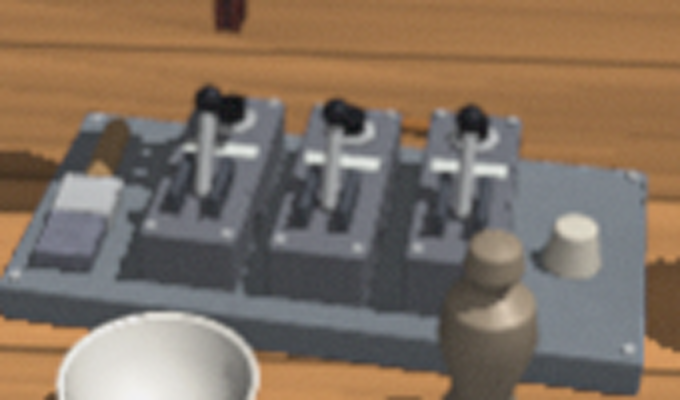

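View pics/w2.png

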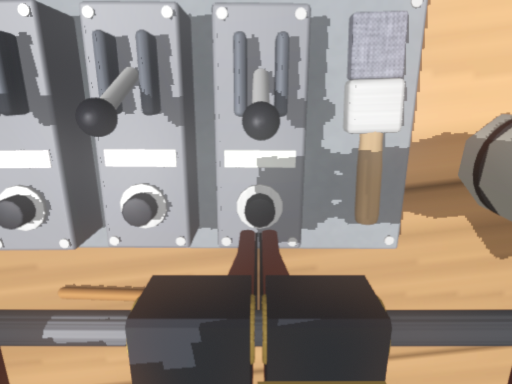

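The scene crop shows the right ball at (209,99) with low guards, and the wrist view shows it at (261,121). The levers are still off.

```bash
python3 - <<'E'
from h import *
import pickle
L=lambda f:pickle.load(open(f+'.pkl','rb'))
o=[(L('top0'),(548/4.2+154.6,238/4.2+154.6)),(L('w1'),(332,75)),(L('w2'),(261,121)),(L('s2'),(209/4+169.6,99/4+149.6))]
for idx in([0,3],[2,3],[1,2],[0,1,2,3]):
    p,r=tri([o[i] for i in idx]);print(idx,p.round(1),np.round(r,1),R.from_euler('z',.123).apply(p-[520.2,26.6,0]).round(1))
togo([494,-56,124],-.123)
E
```

```text
[0, 3] [524.2 -58.3 131.8] [0.9 0.9] [ 14.3 -83.8 131.8]
[2, 3] [522.8 -57.1 130.9] [0.5 0.5] [ 12.8 -82.8 130.9]
[1, 2] [522.6 -56.6 128.3] [0. 0.] [ 12.6 -82.3 128.3]
[0, 1, 2, 3] [523.2 -57.4 131.1] [2.2 1.5 0.9 0.2] [ 13.2 -83.  131.1]
tool shift [36.1  2.7 26.5] turn [ 0.  0. -0.] f [ 0.75 -0.13  0.68] t 17.5833
```

Call:
arm_command:
  rows:
    - {"tx": 8,"ty": 0.6,"tz": 0,"ax": 0,"ay": 0,"az": 0,"hand": -1}
    - {"tx": 18,"ty": 0.6,"tz": 4,"ax": 0,"ay": 0,"az": 0,"hand": -1}
    - {"tx": 28,"ty": 0.6,"tz": 10,"ax": 0,"ay": 0,"az": 0,"hand": -1}
    - {"tx": 36,"ty": 0.6,"tz": 16,"ax": 0,"ay": 0,"az": 0,"hand": -1}
    - {"tx": 36,"ty": 0.6,"tz": 21,"ax": 0,"ay": 0,"az": 0,"hand": -1}
    - {"tx": 36,"ty": 0.6,"tz": 24,"ax": 0,"ay": 0,"az": 0,"hand": -1}
    - {"tx": 36,"ty": 0.6,"tz": 24,"ax": 0,"ay": 0,"az": 0,"hand": -1}
    - {"tx": 36,"ty": 0.6,"tz": 24,"ax": 0,"ay": 0,"az": 0,"hand": -1}

```text
t: 18.25
eef_pos: [493.8, -53.6, 126.2]
tcp_rot: [-3.142, 0.001, -0.123]
ft_force: [-0.4, 0.1, 0.1]
grip_width: 1.1
grasp_force: 0.0
```

Call:
arm_command:
  rows:
    - {"tx": 1,"ty": 0,"tz": 0,"ax": 0,"ay": 0,"az": 0,"hand": -1}
    - {"tx": 3,"ty": 0,"tz": 0,"ax": 0,"ay": 0,"az": 0,"hand": -1}
    - {"tx": 5,"ty": 0,"tz": 0,"ax": 0,"ay": 0,"az": 0,"hand": -1}
    - {"tx": 7,"ty": 0,"tz": 0,"ax": 0,"ay": 0,"az": 0,"hand": -1}
    - {"tx": 9,"ty": 0,"tz": 0,"ax": 0,"ay": 0,"az": 0,"hand": -1}
    - {"tx": 11,"ty": 0,"tz": 0,"ax": 0,"ay": 0,"az": 0,"hand": -1}
    - {"tx": 13,"ty": 0,"tz": 0,"ax": 0,"ay": 0,"az": 0,"hand": -1}
    - {"tx": 15,"ty": 0,"tz": 0,"ax": 0,"ay": 0,"az": 0,"hand": -1}

```text
t: 18.92
eef_pos: [509.3, -55.7, 126.6]
tcp_rot: [3.141, 0.0, -0.123]
ft_force: [-1.3, -0.4, 2.2]
grip_width: 0.6
grasp_force: 1.2
```

```bash
python3 -c "
from h import *
b=shot('scene','s3');togo([459,-49,100],-.123)
cv2.imwrite('pics/s3c.png',cv2.resize(b['pixels'][140:215,190:290,::-1],None,fx=6,fy=6,interpolation=cv2.INTER_CUBIC))"
```

```text
tool shift [-51.2  -0.4  26.6] turn [-0. -0. -0.] f [-0.87 -0.88  0.72] t 18.9667
```

View pics/s3c.png

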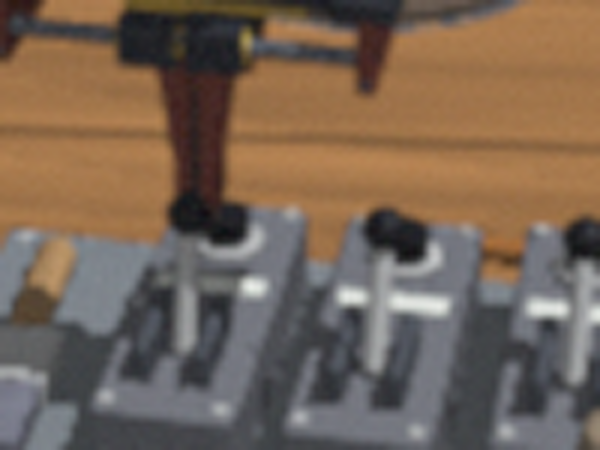

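The finger is behind the right ball but about 4 mm too far to +y. I'll back off, recentre, lower a little, and push.

Call:
arm_command:
  rows:
    - {"tx": -3,"ty": 0,"tz": 0,"ax": 0,"ay": 0,"az": 0,"hand": -1}
    - {"tx": -8,"ty": 1,"tz": 0,"ax": 0,"ay": 0,"az": 0,"hand": -1}
    - {"tx": -12,"ty": 3.5,"tz": 3,"ax": 0,"ay": 0,"az": 0,"hand": -1}
    - {"tx": -12,"ty": 3.5,"tz": 5,"ax": 0,"ay": 0,"az": 0,"hand": -1}
    - {"tx": -10,"ty": 3.5,"tz": 5,"ax": 0,"ay": 0,"az": 0,"hand": -1}
    - {"tx": -7,"ty": 3.5,"tz": 5,"ax": 0,"ay": 0,"az": 0,"hand": -1}
    - {"tx": -4,"ty": 3.5,"tz": 5,"ax": 0,"ay": 0,"az": 0,"hand": -1}
    - {"tx": -1,"ty": 3.5,"tz": 5,"ax": 0,"ay": 0,"az": 0,"hand": -1}

```text
t: 19.63
eef_pos: [508.5, -59.0, 121.7]
tcp_rot: [-3.142, -0.0, -0.123]
ft_force: [1.2, 0.9, 0.5]
grip_width: 0.3
grasp_force: 0.0
```

Call:
arm_command:
  rows:
    - {"tx": 2,"ty": 0,"tz": 0,"ax": 0,"ay": 0,"az": 0,"hand": -1}
    - {"tx": 4,"ty": 0,"tz": 0,"ax": 0,"ay": 0,"az": 0,"hand": -1}
    - {"tx": 6,"ty": 0,"tz": 0,"ax": 0,"ay": 0,"az": 0,"hand": -1}
    - {"tx": 8,"ty": 0,"tz": 0,"ax": 0,"ay": 0,"az": 0,"hand": -1}
    - {"tx": 10,"ty": 0,"tz": 0,"ax": 0,"ay": 0,"az": 0,"hand": -1}
    - {"tx": 12,"ty": 0,"tz": 0,"ax": 0,"ay": 0,"az": 0,"hand": -1}

```text
t: 20.13
eef_pos: [520.0, -60.4, 121.6]
tcp_rot: [3.142, 0.0, -0.123]
ft_force: [-1.7, 0.8, 1.1]
grip_width: 0.9
grasp_force: 0.8
```

Call:
arm_command:
  rows:
    - {"tx": 2,"ty": 0,"tz": 0,"ax": 0,"ay": 0,"az": 0,"hand": -1}
    - {"tx": 4,"ty": 0,"tz": 0,"ax": 0,"ay": 0,"az": 0,"hand": -1}
    - {"tx": 6,"ty": 0,"tz": 0,"ax": 0,"ay": 0,"az": 0,"hand": -1}
    - {"tx": 8,"ty": 0,"tz": 0,"ax": 0,"ay": 0,"az": 0,"hand": -1}
    - {"tx": 10,"ty": 0,"tz": 0,"ax": 0,"ay": 0,"az": 0,"hand": -1}
    - {"tx": 12,"ty": 0,"tz": 0,"ax": 0,"ay": 0,"az": 0,"hand": -1}
    - {"tx": 14,"ty": 0,"tz": 0,"ax": 0,"ay": 0,"az": 0,"hand": -1}
    - {"tx": 16,"ty": 0,"tz": 0,"ax": 0,"ay": 0,"az": 0,"hand": -1}

```text
t: 20.8
eef_pos: [535.9, -62.4, 121.6]
tcp_rot: [3.142, -0.0, -0.123]
ft_force: [-0.5, -0.8, 1.2]
grip_width: 0.6
grasp_force: 0.6
```

Call:
arm_command:
  rows:
    - {"tx": 2,"ty": 0,"tz": 0,"ax": 0,"ay": 0,"az": 0,"hand": -1}
    - {"tx": 4,"ty": 0,"tz": 0,"ax": 0,"ay": 0,"az": 0,"hand": -1}
    - {"tx": 6,"ty": 0,"tz": 0,"ax": 0,"ay": 0,"az": 0,"hand": -1}
    - {"tx": 8,"ty": 0,"tz": 0,"ax": 0,"ay": 0,"az": 0,"hand": -1}
    - {"tx": 10,"ty": 0,"tz": 0,"ax": 0,"ay": 0,"az": 0,"hand": -1}
    - {"tx": 10,"ty": 0,"tz": 0,"ax": 0,"ay": 0,"az": 0,"hand": -1}

```text
t: 21.3
eef_pos: [545.9, -63.6, 121.5]
tcp_rot: [-3.142, 0.0, -0.123]
ft_force: [-0.6, -0.3, -0.1]
grip_width: 0.5
grasp_force: 0.3
```

Call:
arm_command:
  rows:
    - {"tx": 1,"ty": 0,"tz": 0,"ax": 0,"ay": 0,"az": 0,"hand": -1}
    - {"tx": 2,"ty": 0,"tz": 0,"ax": 0,"ay": 0,"az": 0,"hand": -1}
    - {"tx": 3,"ty": 0,"tz": 0,"ax": 0,"ay": 0,"az": 0,"hand": -1}
    - {"tx": 4,"ty": 0,"tz": 0,"ax": 0,"ay": 0,"az": 0,"hand": -1}
    - {"tx": 4,"ty": 0,"tz": 0,"ax": 0,"ay": 0,"az": 0,"hand": -1}

```text
t: 21.72
eef_pos: [549.7, -64.1, 121.6]
tcp_rot: [-3.142, -0.0, -0.123]
ft_force: [-0.5, 0.0, -1.8]
grip_width: 0.5
grasp_force: 0.6
```

```bash
python3 -c "
from h import *
b=shot('scene','s4');togo([459,-49,100],-.123)
cv2.imwrite('pics/s4c.png',cv2.resize(b['pixels'][140:215,190:290,::-1],None,fx=6,fy=6,interpolation=cv2.INTER_CUBIC))"
```

```text
tool shift [-91.9  -3.8  21.6] turn [ 0. -0. -0.] f [-0.63 -0.   -0.17] t 21.7667
```

View pics/s4c.png

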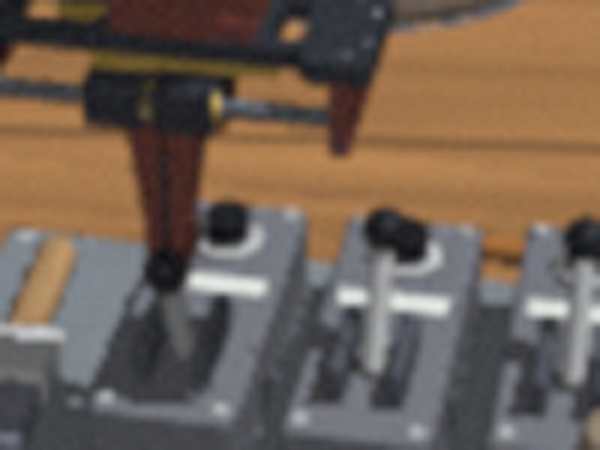

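The lever follows the finger, with the ball now at (166,270). I'll continue in small steps until the end stop is felt.

Call:
arm_command:
  rows:
    - {"tx": 0.7,"ty": 0,"tz": 0,"ax": 0,"ay": 0,"az": 0,"hand": -1}
    - {"tx": 1.4,"ty": 0,"tz": 0,"ax": 0,"ay": 0,"az": 0,"hand": -1}
    - {"tx": 2,"ty": 0,"tz": 0,"ax": 0,"ay": 0,"az": 0,"hand": -1}
    - {"tx": 2,"ty": 0,"tz": 0,"ax": 0,"ay": 0,"az": 0,"hand": -1}

```text
t: 22.1
eef_pos: [551.7, -64.3, 121.7]
tcp_rot: [3.142, -0.0, -0.123]
ft_force: [-0.9, 0.1, -1.9]
grip_width: 0.5
grasp_force: 0.7
```

Call:
arm_command:
  rows:
    - {"tx": 0.5,"ty": 0,"tz": 0,"ax": 0,"ay": 0,"az": 0,"hand": -1}
    - {"tx": 1,"ty": 0,"tz": 0,"ax": 0,"ay": 0,"az": 0,"hand": -1}
    - {"tx": 1,"ty": 0,"tz": 0,"ax": 0,"ay": 0,"az": 0,"hand": -1}

```text
t: 22.35
eef_pos: [552.6, -64.4, 121.6]
tcp_rot: [3.142, 0.0, -0.123]
ft_force: [-1.8, -0.3, -1.4]
grip_width: 0.6
grasp_force: 0.7
```

Call:
arm_command:
  rows:
    - {"tx": 0.5,"ty": 0,"tz": 0,"ax": 0,"ay": 0,"az": 0,"hand": -1}
    - {"tx": 1,"ty": 0,"tz": 0,"ax": 0,"ay": 0,"az": 0,"hand": -1}
    - {"tx": 1,"ty": 0,"tz": 0,"ax": 0,"ay": 0,"az": 0,"hand": -1}

```text
t: 22.6
eef_pos: [553.6, -64.5, 121.7]
tcp_rot: [-3.142, -0.0, -0.123]
ft_force: [-1.1, -0.3, -1.6]
grip_width: 1.0
grasp_force: 0.7
```

Call:
arm_command:
  rows:
    - {"tx": 0.5,"ty": 0,"tz": 0,"ax": 0,"ay": 0,"az": 0,"hand": -1}
    - {"tx": 1,"ty": 0,"tz": 0,"ax": 0,"ay": 0,"az": 0,"hand": -1}
    - {"tx": 1,"ty": 0,"tz": 0,"ax": 0,"ay": 0,"az": 0,"hand": -1}

```text
t: 22.85
eef_pos: [554.5, -64.7, 121.6]
tcp_rot: [3.142, 0.0, -0.123]
ft_force: [-2.2, -0.5, -0.7]
grip_width: 0.5
grasp_force: 0.8
```

Call:
arm_command:
  rows:
    - {"tx": 0.3,"ty": 0,"tz": 0,"ax": 0,"ay": 0,"az": 0,"hand": -1}
    - {"tx": 0.6,"ty": 0,"tz": 0,"ax": 0,"ay": 0,"az": 0,"hand": -1}
    - {"tx": 0.6,"ty": 0,"tz": 0,"ax": 0,"ay": 0,"az": 0,"hand": -1}

```text
t: 23.1
eef_pos: [554.7, -64.7, 121.5]
tcp_rot: [3.141, 0.001, -0.123]
ft_force: [-4.2, 1.1, -0.2]
grip_width: 0.6
grasp_force: 1.9
```

```bash
python3 -c "
from h import *
togo([459,-49,100],-.123)
b=shot('scene','s5');b2=shot('wrist','w5')
A=cv2.resize(b['pixels'][140:215,190:290,::-1],(600,450),interpolation=cv2.INTER_CUBIC)
cv2.imwrite('pics/s5c.png',A)"
```

```text
tool shift [-96.9  -3.8  21.6] turn [ 0.     0.001 -0.   ] f [-4.2   1.08 -0.16] t 23.1
```

View pics/s5c.png

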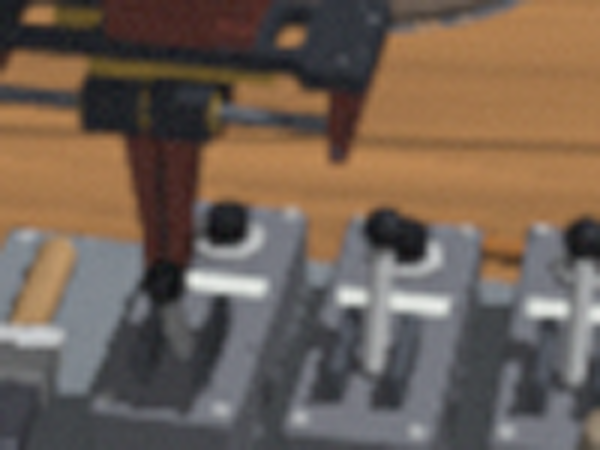

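The force jumped with almost no motion, so this looks like the end stop. I'll confirm with one small step.

Call:
arm_command:
  rows:
    - {"tx": 0.15,"ty": 0,"tz": 0,"ax": 0,"ay": 0,"az": 0,"hand": -1}
    - {"tx": 0.3,"ty": 0,"tz": 0,"ax": 0,"ay": 0,"az": 0,"hand": -1}
    - {"tx": 0.3,"ty": 0,"tz": 0,"ax": 0,"ay": 0,"az": 0,"hand": -1}

```text
t: 23.45
eef_pos: [554.8, -64.7, 121.5]
tcp_rot: [3.141, 0.001, -0.123]
ft_force: [-5.2, 0.5, -0.2]
grip_width: 0.3
grasp_force: 2.7
```

Call:
arm_command:
  rows:
    - {"tx": -2,"ty": 0,"tz": 0,"ax": 0,"ay": 0,"az": 0,"hand": -1}
    - {"tx": -6,"ty": 0,"tz": 0,"ax": 0,"ay": 0,"az": 0,"hand": -1}
    - {"tx": -14,"ty": 0,"tz": 0,"ax": 0,"ay": 0,"az": 0,"hand": -1}
    - {"tx": -25,"ty": 0,"tz": -5,"ax": 0,"ay": 0,"az": 0,"hand": -1}
    - {"tx": -35,"ty": 0,"tz": -20,"ax": 0,"ay": 0,"az": 0,"hand": -1}
    - {"tx": -45,"ty": 0,"tz": -40,"ax": 0,"ay": 0,"az": 0,"hand": -1}
    - {"tx": -60,"ty": 0,"tz": -65,"ax": 0,"ay": 0,"az": 0,"hand": -1}
    - {"tx": -75,"ty": 0,"tz": -90,"ax": 0,"ay": 0,"az": 0,"hand": -1}

```text
t: 24.12
eef_pos: [479.6, -55.3, 212.6]
tcp_rot: [3.142, 0.0, -0.123]
ft_force: [0.8, -0.2, 0.3]
grip_width: 0.4
grasp_force: 0.0
```

Call:
arm_command:
  rows:
    - {"tx": -10,"ty": 0,"tz": -10,"ax": 0,"ay": 0,"az": 0,"hand": -1}
    - {"tx": -10,"ty": 0,"tz": -10,"ax": 0,"ay": 0,"az": 0,"hand": -1}
    - {"tx": -10,"ty": 0,"tz": -10,"ax": 0,"ay": 0,"az": 0,"hand": -1}
    - {"tx": -10,"ty": 0,"tz": -10,"ax": 0,"ay": 0,"az": 0,"hand": -1}

```text
t: 24.45
eef_pos: [471.0, -54.6, 221.2]
tcp_rot: [3.141, -0.0, -0.123]
ft_force: [0.2, -0.6, -0.0]
grip_width: 0.4
grasp_force: 0.0
```

```bash
python3 -c "
from h import *
b=shot('wrist','w6')
cv2.imwrite('pics/w6.png',b['pixels'][:,:,::-1])"
```

```text
(no output)
```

View pics/w6.png

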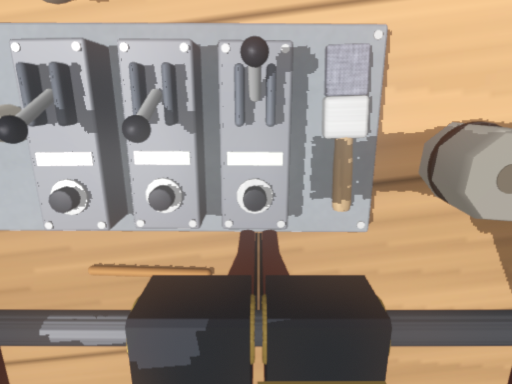

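The right ball is now at (254,52), over to the far side. The other two levers are still off, at (12,129) and (137,128).

```bash
python3 -c "
from h import *
import pickle
s=pickle.load(open('w6.pkl','rb'));w=pickle.load(open('w2.pkl','rb'))
f=lambda s,u:R.from_euler('z',.123).apply(ray(s,[u],130)-[520.2,26.6,0]).round(1)
print(f(s,(254,52)),f(w,(261,121)),read_state()['ft_force']);print(finish_job())"
```

```text
[[ 66.1 -82.3 130. ]] [[ 12.7 -82.3 130. ]] [-0.36643115  0.64187348 -0.46091136]
the job is handed in; nothing more can be done
None
```

I found the tripped relay on the right: its button rose to about 7 N, then snapped down to 2 N. I let the button up and threw its lever to the far end stop. The left and middle levers stayed off, the arm is clear, and the job is handed in at about 24 s, with no verdict returned.

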